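# Close and lock the thermal cycler

### The arm

A 6-joint arm with a two-finger parallel gripper is mounted at the origin on a cart in front of the work surface, level with it; the furniture and walls round the work are solid. World frame = base frame: x ahead of the robot, y to its left, z up, the work surface at z = 0. Lengths are in m, angles in rad, forces in N, time in s.
With the tool pointing down it reaches from about 0.375 to 0.9 m from the base axis. Payload 3.1 kg.
Tool frame: the origin (TCP) lies at the very end of the fingers, on their centre line; the grasp point (between the pads) lies 19 mm behind it (grip_depth is the distance from the TCP to the grasp point, in m); z points along the fingers, y is the line along which they close (so a half turn about z gives the same grasp; the last joint's range is limited). The gripper opens to 85 mm and grips with 20 to 120 N. Pads are 22 mm wide; open, the fingers measure 114 mm over their backs; the gripper's body (76 mm by 85 mm) begins 54 mm behind the grasp point. The pads swing forward as they close: fully open they stand 13 mm farther back than shut.
Start: joints at [-1.482, 0.527, 1.433, -0, 1.181, -0.178], TCP at [0.165, -0.603, 0.231] pointing down, gripper open.
Joint ranges: [-3.08, 3.08], [-0.75, 2.2], [0.22, 2.44], [-1.43, 4.57], [0, 2.65], [-2.85, 2.85]. Speed limits (rad/s): [2.79, 2.79, 3.14, 3.14, 3.14, 3.14].

### API

Orientations are given as a unit quaternion [x, y, z, w].
In Python, from station import * gives the robot as it stands.
- The arm moves only by the tool apply_moves, never from a script. Its argument "plan" is a list of rows, each a list of 7 numbers: the shift along the tool's x, y, z in m, then the turn, a rotation vector about the tool's x, y, z in rad, then the gripper command: -1 is fully open, 1 is shut, values between are in proportion. In form: [[dx, dy, dz, wx, wy, wz, jaw], ...]. A call has 1 to 8 rows; each row shifts and turns the commanded pose from where the row before left it, along the tool's axes as they then stand; what a row does not reach is not made up. A row lasts 1/8 s, in which the tool goes at most 62.5 mm and 10.7 degrees, less where a joint would pass 70% of its speed; a pose out of reach is approached as far as the arm can. A call is refused whole if a number of a shift passes 0.0625 or a number of a turn 0.188, either way. A call with a gripper value outside its range is refused whole. The fingers move at their own pace and stop on an object; "force" is the grip in N (left out, the last holds). Time passes only in rows, so rows that do not move let the fingers close. It gives the time, the measured TCP pose, the force, the opening and the grip force at its end, in the units of the state.
- sense(): the state, without advancing time (a new reading comes with each control period).
- snapshot(name): name is "side" or "top"; returns the picture (400x640x3 uint8, red, green, blue); there is no depth.
- calibration(name): a dict with "camera_matrix" (3x3 intrinsics, pixels), "k1" (the pictures are not rectified: a ray, as slopes to the right and down, at radius r is drawn at 1 + k1 r^2 times it, then the intrinsics apply), "R" (3x3) and "t" (3): a world point X has camera coordinates R X + t. Camera axes: x right, y down, z forward; pixel columns grow to the right and rows downward; lengths in m; the calibration is good to about 2 mm. A picture is of the moment at which its call begins. calibration takes no time and is no camera call.
- sign_off(): hands the job in; it is judged then, once.
The state is a dict: "t": time; "q": joint angles; "qd": joint speeds; "tau": joint torques, N m; "tcp_pos": TCP position; "tool_rot": TCP orientation; "force": force on the tool from outside, world axes, zero at the start; "ft_torque": the same for the moment, N m; "finger_gap": opening from 0.0 (shut) to 1.0 (fully open); "gripper_force": force on a finger pad.
Only numpy, scipy, OpenCV 4.12 (cv2) and the standard library are available. Lean on these libraries where they do the work, as an engineer would, in place of code of your own. Each camera call takes 0.05 s, during which the arm holds its last target. There are 200 camera calls.

### The job

The tube strips are seated in the thermal cycler; shut it for the run. With the fingertips, push its sliding cover forward until it is fully home over the block, then push the locking lever over to the front and press it down until it lies fully down, so that its hooks lock the cover. Only push, gently: do not take hold of anything, do not shove or lift the cycler, and leave the things around it where they stand.

Things in the scene. Friction and masses are not known exactly. Their poses are not given: they have to be found in the camera images.
- cycler: Thermal cycler, white, 265 long (x) x 180 wide (y), loose on rubber feet, 5 kg. Origin on the bench under its middle; +x to its rear (away from the robot, within 0.35 rad), y to its left, z up. Console at x -135 to -68. Deck 84 mm high, back to x +125. On it at y +-70 two rails, 14 wide, top z 96, front ends at x -71. 96-well block with tube strips (z up to 92) at x -57 to +19.
- cover (a joint): How far the white sliding cover stands back from home, m: 0 fully home (front, hard stop), 0.070 fully back; starts at 0.045 to 0.070. A low box 95 long (x) x 122 wide (y), z 88 to 120; at home it spans x -55 to +40 of the cycler. Slides along the cycler's x with 7 N friction and stays where left.
- cover_rear (a point): Middle of the cover's upright rear face (122 wide, 26 tall), 101 mm above the bench; travels with the cover; axes as the cycler's. Fingertips behind this face push the cover to the front; behind it the deck is bare at z 84.
- lever (a joint): Angle of the locking lever, rad: 0 fully down (lying level to the front, locked), 1.57 upright, stop at 1.62; starts at 1.3 to 1.6. Friction 0.08 N m (2 N at the bar); stays where left. Hooks at the bar's ends reach 20 mm below it: unless the cover is within about 4 mm of home they land on the rails and the lever stays 0.2 rad up; at home they drop in front of the rail ends and lock.
- lever_pivot (a point): Middle of the lever's pivot axis, which is along the cycler's y: on the cover, 22 mm behind its front face, 106 mm above the bench; travels with the cover; axes as the cycler's.
- lever_bar (a point): Middle of the lever's black round cross bar, 148 long (cycler's y), 15 thick, 46 mm from the pivot axis, on grey arms at y +-70 outside the cover. Lever upright: 152 mm above the bench, its underside 25 mm over the cover's top. Lever down: 107 mm above the bench, in front of the cover. Pushed from behind to the front it goes over and down; a push to the rear on it can slide the cover back.
- reagent_small: White-capped bottle, 33 across x 62 tall, at the cycler's right; leave it. Origin under its middle.
- reagent_tall: Green-capped bottle, 43 across x 92 tall, at the cycler's right; leave it. Origin under its middle.
- cryovial: Small capped vial, 13 across x 44 tall, upright at the cycler's right; leave it. Origin under its middle.
- pen: Ball pen, 145 long, lying at the cycler's right; leave it. Origin under its middle.
- dish: Covered dish, 56 across x 12 high, at the cycler's left; leave it. Origin under its middle.
- timer: White bench timer, 62 x 68 x 19, at the front left; leave it. Origin under its middle.
- tip_box: Navy box of pipette tips, 90 x 130 x 72, at the right; leave it. Origin under its middle.

How it is judged:
On the way, in this order (a step that is already met when the one before it is completed fails the run):
1. the cover is pushed fully home (within 4 mm) with the lever not yet locked (value of joint cover below 0.004 m and value of joint lever above 0.12 rad), for 0.1 s.
2. the lever is pressed fully down (within 0.06 rad) (value of joint lever below 0.06 rad and value of joint cover below 0.003 m), for 0.2 s.
At the end, for the whole second after the job is handed in: The cover is within 3 mm of home, the lever within 0.06 rad of fully down, the cycler stands level within 20 mm of where it stood, and each thing around it within 20 mm of where it stood (all of step 2 and angle between cycler's own z axis and vertical below 0.03 rad and distance of each of cycler, reagent_small, reagent_tall, cryovial, pen, dish, timer, tip_box from where it was at the start of the episode below 0.02 m and linear speed of cycler below 0.02 m/s); the robot touches nothing.
It fails at once if the cycler is shoved more than 20 mm, lifted or tipped (distance of cycler from where it was at the start of the episode above 0.02 m or angle between cycler's own z axis and vertical above 0.06 rad).
It fails at once if the lever or the cover is gripped or forced: over 30 N from the fingers while it is still short of its end stop ((contact force between the fingers and lever above 30 N and value of joint lever above 0.12 rad) or (contact force between the fingers and cover above 30 N and value of joint cover above 0.004 m)).
It fails at once if a thing beside the cycler is moved more than 20 mm (distance of any of reagent_small, reagent_tall, cryovial, pen, dish, timer, tip_box from where it was at the start of the episode above 0.02 m).
It also fails if it takes over 54 s, if anything falls off the work surface, if the arm or the gripper's body presses on something with over 40 N, if the wrist force passes 120 N, or if a joint passes its speed limit or range.

## Working session

There is one attempt and no reset: what is moved stays moved. The work goes in short steps, Python scripts to look and compute and a tool call to move; the robot and the scene stay as the last step left them, time stands still between calls to the robot, and variables do not carry over. Pictures are saved under pics/ and viewed, at most 10 in all, crops included, and the job is handed in when it is done.

Besides the shell and the picture viewer there is one more tool, called after ">>>" by a JSON object that holds its "method" and its "body". apply_moves: Moves the arm, as the interface text tells. Its arguments: {"type":"object","properties":{"plan":{"type":"array"},"force":{"type":"number"}},"required":["plan"]}

```bash
mkdir -p pics; python3 - <<'E'
from station import *
import cv2
for n in("side","top"):
    cv2.imwrite(f"pics/{n}0.png",snapshot(n)[:,:,::-1])
    c=calibration(n); print(n,c)
s=sense(); print(s)
E
```

```text
side {'camera_matrix': array([[386.58511087,   0.        , 318.53301556],
       [  0.        , 386.58511087, 196.48083145],
       [  0.        ,   0.        ,   1.        ]]), 'k1': 0.03199163669956817, 'R': array([[ 0.91772048, -0.39680038,  0.01840044],
       [-0.14447338, -0.37657108, -0.91505282],
       [ 0.37002238,  0.83710434, -0.40291408]]), 't': array([-0.53979715,  0.14112277,  1.00681906])}
top {'camera_matrix': array([[504.94067824,   0.        , 306.52692294],
       [  0.        , 504.94067824, 195.41747658],
       [  0.        ,   0.        ,   1.        ]]), 'k1': -0.11354344862288036, 'R': array([[-2.36903464e-02, -9.99714004e-01, -3.26774650e-03],
       [-9.88498215e-01,  2.39126768e-02, -1.49330050e-01],
       [ 1.49365483e-01, -3.07519025e-04, -9.88782007e-01]]), 't': array([-0.09149349,  0.55126924,  1.28610269])}
{'t': 0.1, 'q': array([-1.48251248e+00,  5.28373749e-01,  1.43378379e+00, -1.24642110e-05,
        1.18144462e+00, -1.78528378e-01]), 'qd': array([-0.00072841,  0.00076726, -0.00326019,  0.00033395,  0.00207745,
        0.00123227]), 'tau': array([-5.00323440e-04, -4.43305242e+01, -1.78586072e+01, -2.55766272e-04,
        3.88158645e-03, -6.26285711e-06]), 'tcp_pos': array([ 0.16473482, -0.60221344,  0.2304281 ]), 'tool_rot': array([ 9.91113778e-01,  1.33013039e-01,  3.95638183e-05, -1.00398786e-03]), 'force': array([-0.11181921, -0.12056412, -0.27702581]), 'ft_torque': array([ 0.03953619, -0.00458747,  0.00105059]), 'gripper_force': 0.0, 'finger_gap': 1.0014020014232778}
```

View pics/side0.png

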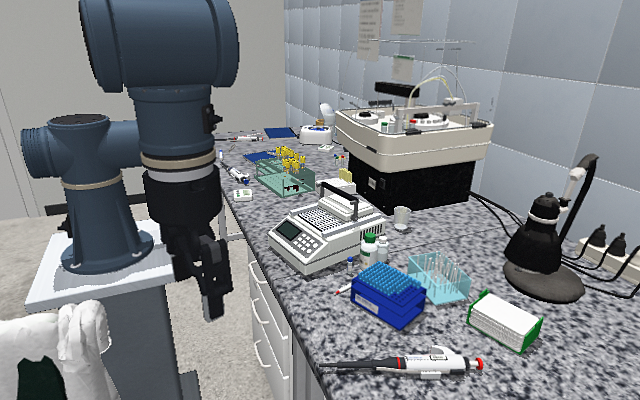

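View pics/top0.png

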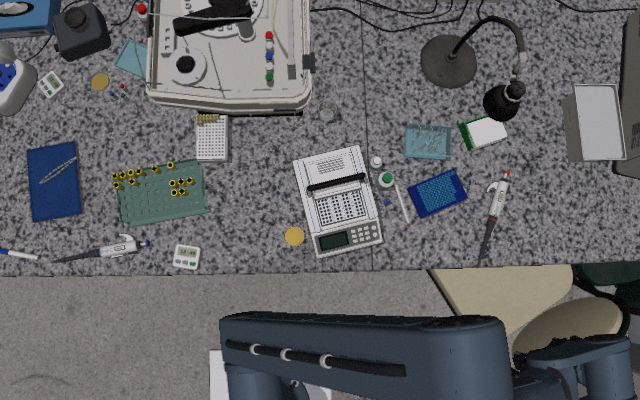

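The side view shows the cycler at about (330,225) with the lever upright. The top view shows it at about (338,200), with its console to the front and the bar at about (338,183). I'll crop both for detail.

```bash
python3 - <<'E'
import cv2
a=cv2.imread("pics/top0.png")[135:265,280:430]; cv2.imwrite("pics/t1.png",cv2.resize(a,None,fx=4.6,fy=4.6,interpolation=cv2.INTER_CUBIC))
a=cv2.imread("pics/side0.png")[170:285,255:405]; cv2.imwrite("pics/s1.png",cv2.resize(a,None,fx=5,fy=5,interpolation=cv2.INTER_CUBIC))
E
```

```text
(no output)
```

View pics/t1.png

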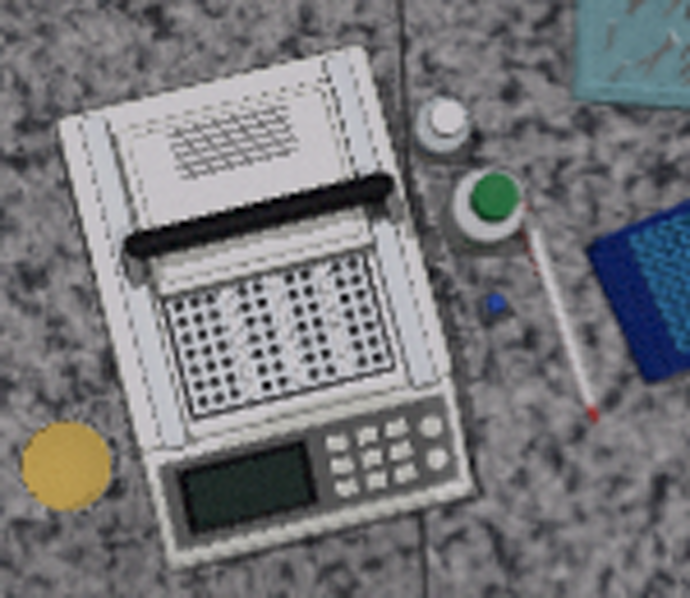

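View pics/s1.png

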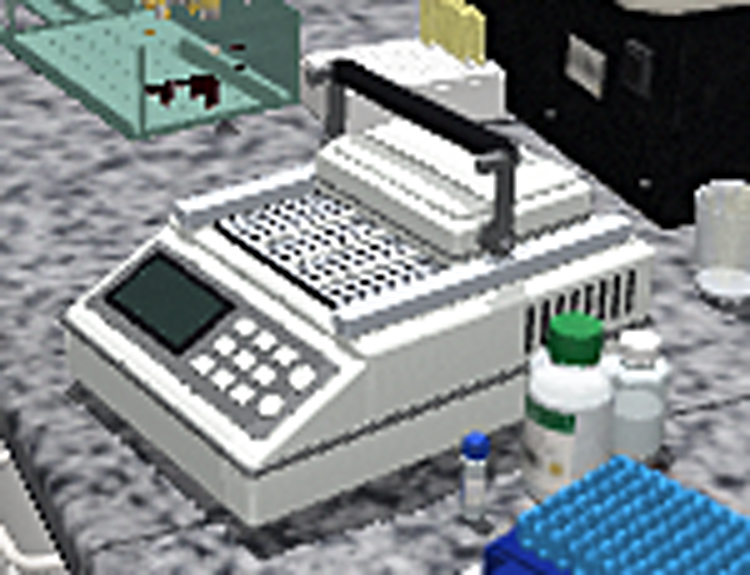

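The crops show the rail front ends, the deck corners, the bar ends and the cover edges clearly. I'll fit the cycler pose, cover offset and lever angle to these.

```bash
cat > h.py <<'E'
from station import *
import numpy as np, cv2
def proj(n,X):
    c=calibration(n); 
    return cv2.projectPoints(np.atleast_2d(np.float64(X)),cv2.Rodrigues(c["R"])[0],c["t"],c["camera_matrix"],np.array([c["k1"],0,0,0.]))[0][:,0]
def cyc2w(p,X):
    X=np.atleast_2d(X); c,s=np.cos(p[2]),np.sin(p[2])
    return np.c_[p[0]+c*X[:,0]-s*X[:,1],p[1]+s*X[:,0]+c*X[:,1],X[:,2]]
E
python3 - <<'E'
from h import *
from scipy.optimize import least_squares
T=lambda u,v:(280+u/4.6,135+v/4.6)
S=lambda u,v:(255+u/5,170+v/5)
def model(p):
    d,a=p[3],p[4]
    pv=-.033+d; bx=pv-.046*np.cos(a); bz=.106+.046*np.sin(a)
    P=[("top",(-.071,.07,.096),T(172,447)),("top",(-.071,-.07,.096),T(428,385)),
    ("top",(.125,.09,.084),T(60,122)),("top",(.125,-.09,.084),T(362,47)),
    ("top",(bx,.074,bz),T(128,245)),("top",(bx,-.074,bz),T(390,185)),
    ("top",(-.055+d,.061,.092),T(160,290)),("top",(-.055+d,-.061,.092),T(375,237)),
    ("side",(-.071,-.07,.096),S(342,322)),("side",(-.071,.07,.096),S(180,213)),
    ("side",(bx,.074,bz),S(333,68)),("side",(bx,-.074,bz),S(512,152)),
    ("side",(.125,-.09,.084),S(655,243)),("side",(.04+d,-.061,.116),S(592,188)),("side",(-.055+d,-.061,.116),S(470,225))]
    return P
def res(p):
    P=model(p); W=cyc2w(p,np.array([x[1] for x in P]))
    return np.concatenate([proj(x[0],w)[0]-x[2] for x,w in zip(P,W)])
r=least_squares(res,[.55,-.15,.2,.06,1.5],loss='soft_l1')
print(r.x); print(np.round(r.fun.reshape(-1,2),1))
np.save("p.npy",r.x)
p=r.x
for X in [(.04+p[3],0,.101),(.125,0,.084),(-.033+p[3],0,.106)]: print(X,cyc2w(p,X))
E
```

```text
[ 0.53157594 -0.18681508  0.22918448  0.07035125  1.49326767]
[[ 2.1  0.3]
 [ 0.5 -0.3]
 [-0.5 -0.5]
 [ 1.2 -1.2]
 [-0.4  0.8]
 [ 1.7 -1.2]
 [-0.5  0.6]
 [-0.7  0.1]
 [-1.3 -1.6]
 [-0.8 -1.1]
 [-0.1 -0.5]
 [ 0.2  1.3]
 [ 0.2  0.6]
 [ 1.9 -2. ]
 [-1.2 -0.3]]
(np.float64(0.11035124925471781), 0, 0.101) [[ 0.63904172 -0.16174511  0.101     ]]
(0.125, 0, 0.084) [[ 0.65330744 -0.15841716  0.084     ]]
(np.float64(0.03735124925471782), 0, 0.106) [[ 0.56795053 -0.1783295   0.106     ]]
```

>>> {"method": "apply_moves", "body": {"plan": [[0.03,-0.016,0,0,0,0.038,1],[0.05,-0.027,0,0,0,0,1],[0.05,-0.027,0,0,0,0,1],[0.05,-0.027,0,0,0,0,1],[0.05,-0.027,0,0,0,0,1],[0.05,-0.027,0,0,0,0,1],[0.05,-0.027,0,0,0,0,1],[0.05,-0.027,0,0,0,0,1]], "force": 20}}

```text
t: 1.1
tcp_pos: [0.4886, -0.3146, 0.231]
tool_rot: [0.993, 0.114, -0.0, -0.0]
force: [-0.1, 0.2, -0.2]
finger_gap: -0.001
gripper_force: 0.0
```

>>> {"method": "apply_moves", "body": {"plan": [[0.05,-0.027,0,0,0,0,1],[0.05,-0.027,0,0,0,0,1],[0.05,-0.027,0,0,0,0,1],[0.05,-0.027,0,0,0,0,1],[0,0,0,0,0,0,1],[0,0,0,0,0,0,1]]}}

```text
t: 1.85
tcp_pos: [0.6571, -0.1654, 0.2305]
tool_rot: [0.993, 0.114, -0.001, -0.0]
force: [-0.4, -0.3, 0.6]
finger_gap: 0.001
gripper_force: 0.0
```

```bash
cat >> h.py <<'E'
def st():
    s=sense(); p=np.load("p.npy"); d=s["tcp_pos"][:2]-p[:2]; c,n=np.cos(p[2]),np.sin(p[2])
    q=s["tool_rot"]; f=s["force"]
    print("t %.2f"%s["t"],"tcp in cycler",np.round([c*d[0]+n*d[1],-n*d[0]+c*d[1],s["tcp_pos"][2]],4),"yaw %.3f"%(2*np.arctan2(q[1],q[0])),"tilt",np.round(q[2:],3),"F cyc",np.round([c*f[0]+n*f[1],-n*f[0]+c*f[1],f[2]],1),"gap %.2f"%s["finger_gap"])
E
python3 -c "
from h import *
st()
a=snapshot('top')[110:260,265:435]; cv2.imwrite('pics/t2.png',cv2.resize(a[:,:,::-1],None,fx=4,fy=4,interpolation=cv2.INTER_CUBIC))
a=snapshot('side')[100:250,255:425]; cv2.imwrite('pics/s2.png',cv2.resize(a[:,:,::-1],None,fx=4,fy=4,interpolation=cv2.INTER_CUBIC))
"
```

```text
t 1.85 tcp in cycler [ 0.1271 -0.0076  0.2305] yaw 0.229 tilt [-0.001 -0.   ] F cyc [-0.5 -0.2  0.6] gap 0.00
```

>>> {"method": "apply_moves", "body": {"plan": [[0.012,-0.008,0,0,0,0,1],[0,0,0.03,0,0,0,1],[0,0,0.03,0,0,0,1],[0,0,0.03,0,0,0,1],[0,0,0.012,0,0,0,1],[0,0,0,0,0,0,1],[0,0,0,0,0,0,1]]}}

```text
t: 2.82
tcp_pos: [0.6687, -0.1555, 0.1308]
tool_rot: [0.993, 0.114, 0.001, 0.001]
force: [0.6, -0.8, 1.2]
finger_gap: -0.002
gripper_force: 0.0
```

```bash
python3 -c "
from h import *
st()
a=snapshot('side')[150:260,275:425]; cv2.imwrite('pics/s3.png',cv2.resize(a[:,:,::-1],None,fx=5,fy=5,interpolation=cv2.INTER_CUBIC))
"
```

```text
t 2.83 tcp in cycler [ 0.1407 -0.0006  0.1308] yaw 0.229 tilt [0.001 0.001] F cyc [ 0.4 -0.9  1.2] gap -0.00
```

View pics/s3.png

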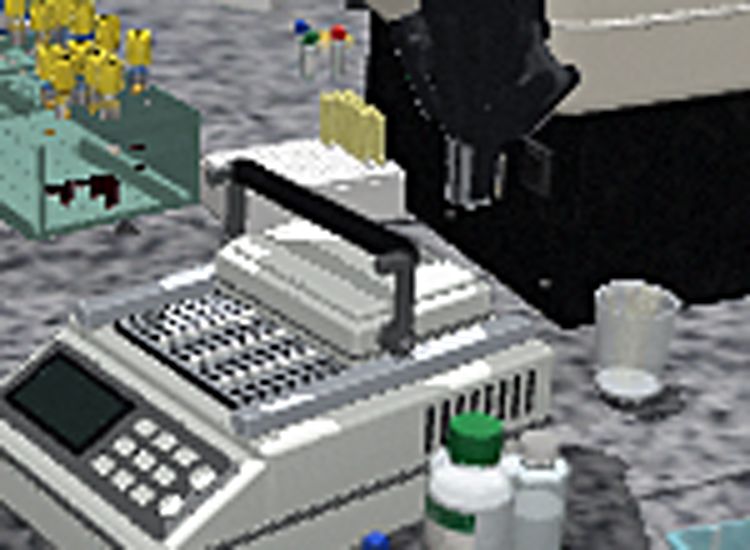

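The shut fingertips sit at about (470,205), behind the cover's rear edge, which runs roughly (380,225) to (495,290). The way down is clear.

>>> {"method": "apply_moves", "body": {"plan": [[0,0,0.012,0,0,0,1],[0,0,0.012,0,0,0,1],[0,0,0.01,0,0,0,1],[0,0,0,0,0,0,1],[-0.005,0,0,0,0,0,1],[-0.005,0,0,0,0,0,1],[-0.005,0,0,0,0,0,1],[-0.005,0,0,0,0,0,1]]}}

```text
t: 3.88
tcp_pos: [0.6479, -0.1597, 0.0957]
tool_rot: [0.993, 0.114, 0.0, 0.0]
force: [0.6, -0.1, -0.5]
finger_gap: 0.0
gripper_force: 0.0
```

```bash
python3 -c "
from h import *
st()"
```

```text
t 3.88 tcp in cycler [ 0.1194 -0.      0.0957] yaw 0.229 tilt [0. 0.] F cyc [ 0.6 -0.2 -0.5] gap 0.00
```

>>> {"method": "apply_moves", "body": {"plan": [[-0.003,0,0,0,0,0,1],[-0.003,0,0,0,0,0,1],[-0.003,0,0,0,0,0,1],[-0.003,0,0,0,0,0,1],[-0.003,0,0,0,0,0,1]]}}

```text
t: 4.5
tcp_pos: [0.6367, -0.1623, 0.0956]
tool_rot: [0.994, 0.114, 0.004, 0.0]
force: [6.5, 3.1, -3.2]
finger_gap: 0.001
gripper_force: 3.6
```

```bash
python3 -c "
from h import *
st()"
```

```text
t 4.50 tcp in cycler [ 0.108  -0.      0.0956] yaw 0.228 tilt [0.004 0.   ] F cyc [ 7.1  1.5 -3.2] gap 0.00
```

In contact at 7 N, so the cover is sliding. Continuing.

>>> {"method": "apply_moves", "body": {"plan": [[-0.005,0,0,0,0,0,1],[-0.005,0,0,0,0,0,1],[-0.005,0,0,0,0,0,1],[-0.005,0,0,0,0,0,1],[-0.005,0,0,0,0,0,1],[-0.005,0,0,0,0,0,1],[-0.005,0,0,0,0,0,1],[-0.004,0,0,0,0,0,1]]}}

```text
t: 5.5
tcp_pos: [0.5984, -0.171, 0.0956]
tool_rot: [0.994, 0.114, 0.003, 0.0]
force: [7.2, 4.0, -3.3]
finger_gap: -0.001
gripper_force: 3.6
```

>>> {"method": "apply_moves", "body": {"plan": [[-0.002,0,0,0,0,0,1],[-0.002,0,0,0,0,0,1],[-0.002,0,0,0,0,0,1]]}}

```text
t: 5.88
tcp_pos: [0.5926, -0.1724, 0.0956]
tool_rot: [0.994, 0.114, 0.003, 0.0]
force: [6.8, 3.7, -3.3]
finger_gap: -0.0
gripper_force: 3.6
```

```bash
python3 -c "
from h import *
st()"
```

```text
t 5.88 tcp in cycler [0.0627 0.0002 0.0956] yaw 0.228 tilt [0.003 0.   ] F cyc [ 7.5  2.1 -3.3] gap -0.00
```

>>> {"method": "apply_moves", "body": {"plan": [[-0.002,0,0,0,0,0,1],[-0.002,0,0,0,0,0,1],[-0.002,0,0,0,0,0,1]]}}

```text
t: 6.25
tcp_pos: [0.5868, -0.1737, 0.0955]
tool_rot: [0.994, 0.114, 0.003, 0.0]
force: [6.4, 3.5, -2.8]
finger_gap: 0.0
gripper_force: 3.6
```

>>> {"method": "apply_moves", "body": {"plan": [[-0.0015,0,0,0,0,0,1],[-0.0015,0,0,0,0,0,1]]}}

```text
t: 6.5
tcp_pos: [0.5838, -0.1744, 0.0956]
tool_rot: [0.994, 0.114, 0.003, 0.0]
force: [6.8, 4.6, -1.6]
finger_gap: -0.002
gripper_force: 3.5
```

```bash
python3 -c "
from h import *
st()"
```

```text
t 6.50 tcp in cycler [0.0537 0.0002 0.0956] yaw 0.228 tilt [0.003 0.   ] F cyc [ 7.6  3.  -1.6] gap -0.00
```

>>> {"method": "apply_moves", "body": {"plan": [[-0.0015,0,0,0,0,0,1],[-0.0015,0,0,0,0,0,1]]}}

```text
t: 6.75
tcp_pos: [0.5824, -0.1748, 0.0957]
tool_rot: [0.994, 0.113, 0.005, 0.0]
force: [11.1, 7.0, -5.6]
finger_gap: -0.002
gripper_force: 6.4
```

>>> {"method": "apply_moves", "body": {"plan": [[-0.0015,0,0,0,0,0,1],[0,0,0,0,0,0,1]]}}

```text
t: 7.0
tcp_pos: [0.5824, -0.1748, 0.0957]
tool_rot: [0.994, 0.113, 0.006, 0.0]
force: [13.6, 7.6, -6.8]
finger_gap: 0.002
gripper_force: 7.1
```

```bash
python3 -c "
from h import *
st()"
```

```text
t 7.00 tcp in cycler [0.0523 0.0002 0.0957] yaw 0.226 tilt [0.006 0.   ] F cyc [15.   4.3 -6.8] gap 0.00
```

The cover is against its hard stop: force rose from 7 to 15 N with no motion. Now I'll back off, rise and come down behind the bar.

>>> {"method": "apply_moves", "body": {"plan": [[0.012,0,0,0,0,0,1],[0.006,0,0,0,0,0,1],[0,0,-0.03,0,0,0,1],[0,0,-0.04,0,0,0,1],[-0.02,0,-0.02,0,0,0,1],[-0.03,0,0,0,0,0,1],[0,0,0,0,0,0,1],[0,0,0,0,0,0,1]]}}

```text
t: 8.0
tcp_pos: [0.5459, -0.1838, 0.1854]
tool_rot: [0.993, 0.114, 0.0, 0.0]
force: [0.2, 0.2, 0.6]
finger_gap: -0.001
gripper_force: 0.0
```

```bash
python3 -c "
from h import *
st()
a=snapshot('side')[160:280,255:405]; cv2.imwrite('pics/s4.png',cv2.resize(a[:,:,::-1],None,fx=5,fy=5,interpolation=cv2.INTER_CUBIC))
p=np.load('p.npy')
for a in (1.3,1.4,1.5,1.6):
  x=-.033-.046*np.cos(a);z=.106+.046*np.sin(a)
  print(a,(proj('side',cyc2w(p,[[x,.074,z],[x,-.074,z]]))-[255,160])*5)
print((proj('side',cyc2w(p,[[-.055,-.061,.116],[.04,-.061,.116]]))-[255,160])*5)"
```

```text
t 8.00 tcp in cycler [ 0.0147 -0.0003  0.1854] yaw 0.228 tilt [0. 0.] F cyc [0.2 0.1 0.6] gap -0.00
1.3 [[212.04809106 149.40374923]
 [387.00562922 250.73313265]]
1.4 [[219.14601571 145.79296029]
 [394.54997814 246.46279682]]
1.5 [[226.33841405 142.95764681]
 [402.15496468 243.03825281]]
1.6 [[233.54854279 140.92260332]
 [409.7391481  240.48964085]]
[[351.91482931 310.52901546]
 [501.04800394 261.19683379]]
```

View pics/s4.png

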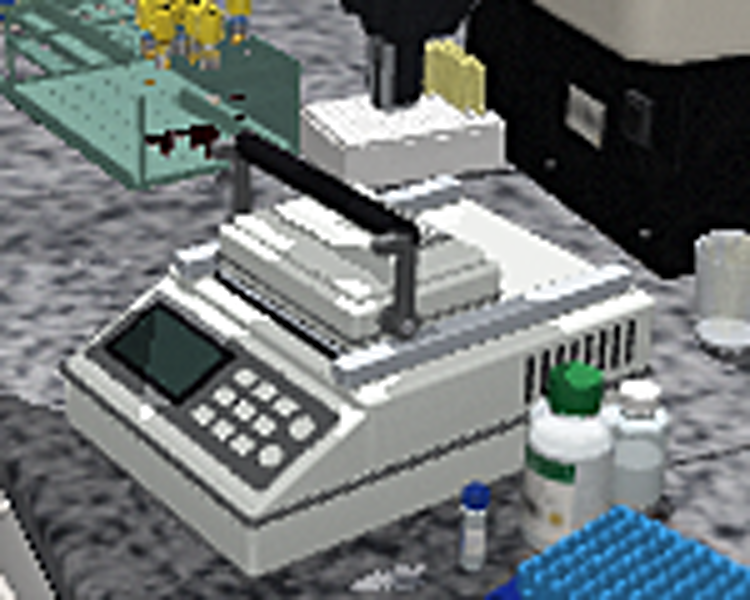

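The cover is home: its front edge now sits at the block's front, at about (220,260) to (345,335). The lever is still upright, with the bar running (240,140) to (410,240). Now I'll push the bar forward.

>>> {"method": "apply_moves", "body": {"plan": [[0,0,0.02,0,0,0,1],[0,0,0.02,0,0,0,1],[0,0,0.005,0,0,0,1],[-0.008,0,0,0,0,0,1],[-0.008,0,0,0,0,0,1],[-0.005,0,0,0,0,0,1],[-0.005,0,0,0,0,0,1],[-0.005,0,0,0,0,0,1]]}}

```text
t: 9.05
tcp_pos: [0.5161, -0.1908, 0.141]
tool_rot: [0.994, 0.114, 0.001, 0.001]
force: [3.5, 0.9, 1.6]
finger_gap: 0.002
gripper_force: 1.1
```

```bash
python3 -c "
from h import *
st()"
```

```text
t 9.05 tcp in cycler [-0.016  -0.0004  0.141 ] yaw 0.228 tilt [0.001 0.001] F cyc [3.6 0.1 1.6] gap 0.00
```

>>> {"method": "apply_moves", "body": {"plan": [[-0.005,0,0,0,0,0,1],[-0.005,0,0,0,0,0,1],[-0.005,0,0,0,0,0,1],[-0.004,0,0,0,0,0,1],[-0.004,0,0,0,0,0,1],[-0.004,0,0,0,0,0,1]]}}

```text
t: 9.8
tcp_pos: [0.4888, -0.1966, 0.1402]
tool_rot: [0.993, 0.114, -0.0, -0.0]
force: [2.7, 0.8, -1.7]
finger_gap: -0.001
gripper_force: 1.1
```

```bash
python3 -c "
from h import *
st()"
```

```text
t 9.80 tcp in cycler [-0.0439  0.0002  0.1402] yaw 0.229 tilt [-0. -0.] F cyc [ 2.8  0.2 -1.7] gap -0.00
```

>>> {"method": "apply_moves", "body": {"plan": [[0.006,0,0,0,0,0,1],[0,0,-0.025,0,0,0,1],[-0.02,0,0,0,0,0,1],[-0.014,0,0,0,0,0,1],[0,0,0.008,0,0,0,1],[0,0,0.006,0,0,0,1],[0,0,0.004,0,0,0,1],[0,0,0.004,0,0,0,1]]}}

```text
t: 10.8
tcp_pos: [0.4602, -0.2031, 0.1434]
tool_rot: [0.993, 0.115, -0.002, -0.0]
force: [-6.9, -2.4, 9.5]
finger_gap: 0.0
gripper_force: 5.5
```

```bash
python3 -c "
from h import *
st()"
```

```text
t 10.80 tcp in cycler [-0.0732  0.0003  0.1434] yaw 0.231 tilt [-0.002 -0.   ] F cyc [-7.3 -0.8  9.5] gap 0.00
```

>>> {"method": "apply_moves", "body": {"plan": [[0,0,-0.015,0,0,0,1],[0,0,0,0,0,0,1],[0,0,0,0,0,0,1]]}}

```text
t: 11.18
tcp_pos: [0.4618, -0.2028, 0.1579]
tool_rot: [0.993, 0.114, -0.0, -0.0]
force: [0.1, 0.7, 0.6]
finger_gap: -0.0
gripper_force: 0.0
```

```bash
python3 -c "
from h import *
st()
p=np.load('p.npy')
im=np.ascontiguousarray(snapshot('side')[160:280,255:405][:,:,::-1]); im=cv2.resize(im,None,fx=5,fy=5,interpolation=cv2.INTER_CUBIC)
cv2.imwrite('pics/s5.png',im)
for a in (.5,.7,.85,1,1.15):
  x=-.033-.046*np.cos(a);z=.106+.046*np.sin(a)
  print(a,((proj('side',cyc2w(p,[[x,.074,z],[x,-.074,z]]))-[255,160])*5).round().tolist())
for d in(0,.004,.008):print(d,((proj('side',cyc2w(p,[[-.033+d,-.07,.106]]))-[255,160])*5).round().tolist())"
```

```text
t 11.18 tcp in cycler [-0.0716  0.0003  0.1579] yaw 0.229 tilt [-0. -0.] F cyc [0.2 0.6 0.6] gap -0.00
0.5 [[167.0, 200.0], [338.0, 309.0]]
0.7 [[176.0, 185.0], [347.0, 291.0]]
0.85 [[183.0, 174.0], [356.0, 279.0]]
1 [[192.0, 165.0], [366.0, 268.0]]
1.15 [[202.0, 156.0], [376.0, 259.0]]
0 [[399.0, 324.0]]
0.004 [[405.0, 322.0]]
0.008 [[412.0, 320.0]]
```

View pics/s5.png

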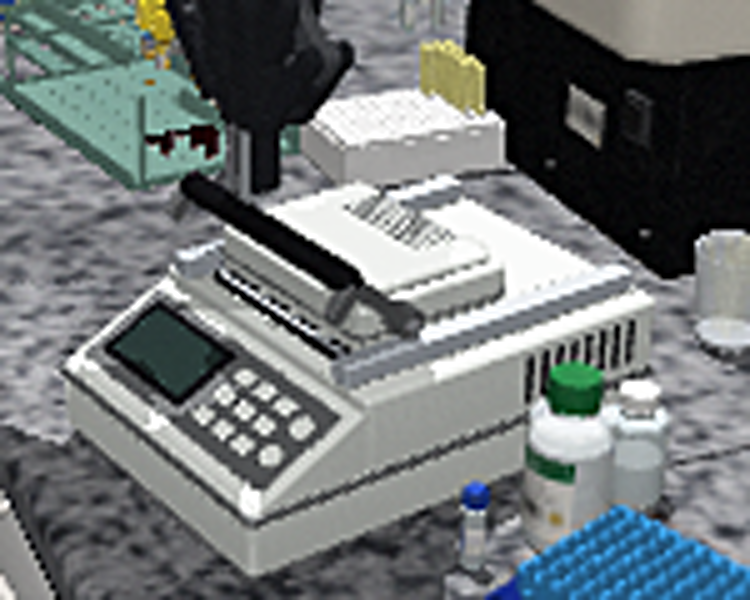

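The bar ends are at about (185,185) and (355,275), so the lever is near 0.8 rad, and the cover still looks home. Pressing straight down drags on the bar, so I'll follow the bar's arc, forward and down together.

>>> {"method": "apply_moves", "body": {"plan": [[0.01,0,0,0,0,0,1],[0,0,0.008,0,0,0,1],[-0.004,0,0.005,0,0,0,1],[-0.003,0,0.004,0,0,0,1],[-0.003,0,0.004,0,0,0,1]]}}

```text
t: 11.85
tcp_pos: [0.4608, -0.2028, 0.1371]
tool_rot: [0.993, 0.114, -0.001, -0.0]
force: [-2.0, 0.3, 3.3]
finger_gap: -0.0
gripper_force: 1.5
```

```bash
python3 -c "
from h import *
st()"
```

```text
t 11.85 tcp in cycler [-0.0725  0.0005  0.1371] yaw 0.229 tilt [-0.001 -0.   ] F cyc [-1.9  0.8  3.3] gap -0.00
```

>>> {"method": "apply_moves", "body": {"plan": [[-0.002,0,0.004,0,0,0,1],[-0.002,0,0.004,0,0,0,1],[-0.001,0,0.004,0,0,0,1],[-0.001,0,0.004,0,0,0,1]]}}

```text
t: 12.35
tcp_pos: [0.456, -0.2045, 0.121]
tool_rot: [0.993, 0.114, 0.0, 0.0]
force: [-0.4, -0.6, 1.9]
finger_gap: 0.003
gripper_force: 0.9
```

>>> {"method": "apply_moves", "body": {"plan": [[0,0,0.003,0,0,0,1],[0,0,0.002,0,0,0,1]]}}

```text
t: 12.6
tcp_pos: [0.4558, -0.2045, 0.1165]
tool_rot: [0.993, 0.114, -0.0, 0.0]
force: [-4.7, 0.0, 11.7]
finger_gap: 0.0
gripper_force: 5.9
```

```bash
python3 -c "
from h import *
st()"
```

```text
t 12.60 tcp in cycler [-0.0778  0.      0.1165] yaw 0.229 tilt [-0.  0.] F cyc [-4.6  1.1 11.7] gap 0.00
```

>>> {"method": "apply_moves", "body": {"plan": [[0,0,0.001,0,0,0,1],[0,0,0.001,0,0,0,1],[0,0,0,0,0,0,1]]}}

```text
t: 12.98
tcp_pos: [0.4552, -0.2046, 0.1153]
tool_rot: [0.993, 0.115, -0.001, 0.0]
force: [-5.0, -0.2, 10.4]
finger_gap: -0.003
gripper_force: 5.5
```

```bash
python3 -c "
from h import *
st()"
```

```text
t 12.97 tcp in cycler [-0.0784  0.      0.1153] yaw 0.230 tilt [-0.001  0.   ] F cyc [-4.9  0.9 10.4] gap -0.00
```

>>> {"method": "apply_moves", "body": {"plan": [[0,0,0.001,0,0,0,1],[0,0,0.001,0,0,0,1],[0,0,0.001,0,0,0,1],[0,0,0,0,0,0,1]]}}

```text
t: 13.48
tcp_pos: [0.4547, -0.2048, 0.1139]
tool_rot: [0.993, 0.115, -0.001, 0.001]
force: [-10.2, -0.4, 24.6]
finger_gap: -0.001
gripper_force: 12.3
```

```bash
python3 -c "
from h import *
st()"
```

```text
t 13.47 tcp in cycler [-0.0789 -0.      0.1139] yaw 0.230 tilt [-0.001  0.001] F cyc [-10.    2.   24.6] gap -0.00
```

>>> {"method": "apply_moves", "body": {"plan": [[0,0,0.001,0,0,0,1],[0,0,0.001,0,0,0,1],[0,0,0,0,0,0,1],[0,0,0,0,0,0,1]]}}

```text
t: 13.98
tcp_pos: [0.4547, -0.2048, 0.1135]
tool_rot: [0.993, 0.115, -0.001, 0.001]
force: [-12.2, 0.8, 37.2]
finger_gap: 0.0
gripper_force: 19.0
```

```bash
python3 -c "
from h import *
st()"
```

```text
t 13.97 tcp in cycler [-7.890e-02 -1.000e-04  1.135e-01] yaw 0.231 tilt [-0.001  0.001] F cyc [-11.7   3.5  37.2] gap 0.00
```

>>> {"method": "apply_moves", "body": {"plan": [[0,0,-0.01,0,0,0,1],[0,0,-0.03,0,0,0,1],[0,0,-0.05,0,0,0,1],[0,0,-0.05,0,0,0,1],[0,0,0,0,0,0,1],[0,0,0,0,0,0,1]]}}

```text
t: 14.72
tcp_pos: [0.4557, -0.2039, 0.2488]
tool_rot: [0.993, 0.114, -0.0, -0.0]
force: [-0.6, 0.1, 0.4]
finger_gap: 0.001
gripper_force: 0.0
```

```bash
python3 -c "
from h import *
st()
p=np.load('p.npy')
a=cv2.resize(snapshot('side')[160:280,255:405][:,:,::-1],None,fx=5,fy=5,interpolation=cv2.INTER_CUBIC); cv2.imwrite('pics/s6.png',a)
for a in (0,.1,.2):
  x=-.033-.046*np.cos(a);z=.106+.046*np.sin(a)
  print(a,((proj('side',cyc2w(p,[[x,.074,z],[x,-.074,z]]))-[255,160])*5).round().tolist())"
```

```text
t 14.72 tcp in cycler [-0.0777  0.0005  0.2488] yaw 0.229 tilt [-0. -0.] F cyc [-0.6  0.2  0.4] gap 0.00
0 [[159.0, 241.0], [328.0, 354.0]]
0.1 [[159.0, 233.0], [328.0, 345.0]]
0.2 [[160.0, 225.0], [330.0, 336.0]]
```

View pics/s6.png

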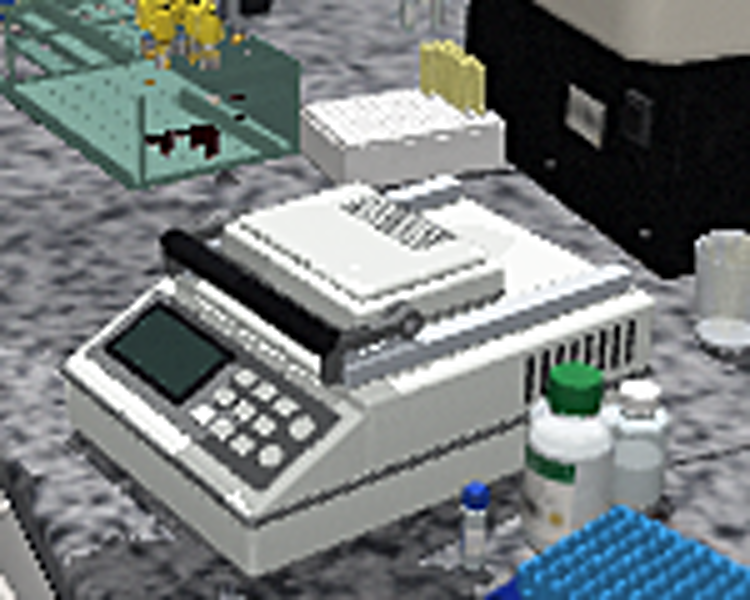

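The bar now lies from about (168,243) to (333,350), which matches an angle near 0. Its hooks are in front of the rail ends, the cycler hasn't moved, and the arm is clear.

```bash
python3 -c "
from station import *
print(sign_off())"
```

```text
the job is handed in; nothing more can be done
None
```

The cover is fully home and the lever lies fully down with its hooks in front of the rail ends; I saw nothing else move, and the job is handed in at about 15 s, though the hand-in gave no verdict.

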